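# Hang blank and pattern on the carving board

### The job

Set up the sloping carving board for work: hang the plywood pattern by its round eye on the round peg, and the thick lime-wood blank by its slot-shaped eye on the flat-sided peg. Both must lie flat on the board with the peg through the eye, pencilled or upper face outward as they lie now, hanging straight down the slope below their pegs; leave the mallet, the gouge and the honing stone where they are.

Things in the scene. Friction and masses are not known exactly. Their poses are not given: they have to be found in the camera images.
- blank_center (a point): Centre (half-way up) of the lime-wood carving blank, a plain slab 150 x 56 x 18 mm (x, y, z), pencil lines on its upper face. x along its length, y across, z out of the upper face. A slot-shaped eye, 16.5 mm (along x) by 28.5 mm (along y), goes through it 51 mm from the centre towards -x. It starts flat on the mat with the pattern lying on top of it. 60 to 120 g.
- blank_eye (a point): Centre of the blank's eye at the underside: 51 mm towards -x and 9 mm down (-z) from blank_center; same axes.
- pattern_center (a point): A point half-way up the plywood pattern, a flat tongue 12 mm thick and 44 mm wide (y), straight-sided from 55 mm behind this point (-x, square end) to 55 mm ahead (+x), then ended by a half round of 22 mm radius. x along its length, z out of the upper face. A round eye 19 mm across goes through it 36 mm towards -x. It starts flat on top of the blank, up to 40 degrees askew to it, eyes towards the same end; it can be held by its straight sides at this point. 35 to 70 g.
- pattern_eye (a point): Centre of the pattern's eye at the underside: 36 mm towards -x and 6 mm down from pattern_center; same axes.
- flat_peg_foot (a point): Foot of the flat-sided steel peg, on the board's surface. z runs along the peg, square out of the sloping board; x points straight up the slope; y across the board. The peg measures 12 mm (x) by 24 mm (y), stands 34 mm out of the board and has a rounded end.
- round_peg_foot (a point): Foot of the round steel peg, on the board's surface, same axes. The peg is 14 mm thick and stands 34 mm out of the board, with a rounded end. The two pegs stand side by side 96 to 116 mm apart, either one on the left.
- board: Fixed sloping carving board of pale wood, 260 mm up the slope x 230 mm wide x 20 mm thick, sloped 0.4 rad (22.9 degrees), low edge towards its -x. Origin: on the bench under the board's centre; z vertical, x level, pointing to the high side. The middle of the upper surface is 93 mm above the bench, the top edge 142 mm. The pegs stand on the upper surface, 85 mm up the slope from its middle.
- mat: Fixed cork mat 230 x 250 x 8 mm lying on the bench, on which the blank lies. Origin: centre of its underside. Board and mat lie on opposite sides of the robot's x axis, either way round.
- mallet_center (a point): Leave alone. Half-way up a wooden carver's mallet that stands on its head between board and mat: head 76 mm across and 115 mm high, slim handle upward to 225 mm above the bench.
- gouge_center (a point): Leave alone. Middle of a gouge lying on the bench beyond the mat, 218 mm long along its x, 24 mm high.
- stone_center (a point): Leave alone. Centre of a grey honing stone 50 x 150 x 25 mm lying on the bench on the robot's side of the mat.

How it is judged:
By the outcome, as a careful person would: the job done as asked, in the order asked, and still so for the second after the job is handed in, with the robot touching nothing.
It also fails if it takes over 72 s, if anything falls off the work surface, if the arm or the gripper's body presses on something with over 40 N, if the wrist force passes 120 N, or if a joint passes its speed limit or range.

### The arm

A 6-joint arm with a two-finger parallel gripper is mounted at the origin on the work surface. World frame = base frame: x ahead of the robot, y to its left, z up, the work surface at z = 0. Lengths are in m, angles in degrees, forces in N, time in s.
With the tool pointing down it reaches from about 0.35 to 0.875 m from the base axis. Payload 4.2 kg.
Tool frame: the origin (TCP) lies midway between the tips of the shut fingers; the grasp point (between the pads) lies 19 mm behind it; y points along the fingers, z is the direction in which the jaws open and shut, and the axes are right-handed (so a half turn about y gives the same grasp; the last joint's range is limited). The gripper opens to 87 mm and grips with 3 to 60 N. Pads are 19 mm wide; open, the fingers measure 117 mm over their backs; the gripper's body (75 mm by 190 mm) begins 51 mm behind the grasp point.
Start: joints at [84.145, 22.042, 0.453, 0, -68.411, -14.817], TCP at [0.221, 0.585, 0.196] pointing down, gripper open.
Joint ranges: [-179.83, 179.83], [-69.29, 118.12], [-61.27, 80.66], [-181.25, 117.63], [-171.15, -9.14], [-177.46, 177.46]. Speed limits (degrees/s): [159.86, 159.86, 180, 180, 180, 180].

### API

Orientations are given as [roll, pitch, yaw] about the fixed x, y, z axes, in that order (R = Rz(yaw) Ry(pitch) Rx(roll)).
In Python, from workcell import env gives the robot as it stands. The module is installed in compiled form; this text tells all that it offers. Calls block until the motion is done:
- env.goto(position, orientation): joint-space move of the TCP to a pose.
- env.move_straight(position, rotation=None, rate=0.15, force_limit=None): straight line of the TCP; rotation=None keeps the orientation; rate is the mean speed in m/s. With force_limit (N) it stops when the force on the tool has changed by that much, and returns True; else False.
- env.set_joints(angles): joint-space move.
- env.gripper_to(opening, grasp_force=None): opening from 0.0 (shut) to 1.0 (fully open); grasp_force is the grip in N (None keeps the last); returns when the fingers have stopped.
- env.dwell(seconds).
- env.inverse_kinematics(position, orientation): joint angles nearest the present ones, or None.
- env.read_state(): the state.
- env.grab_frame(name): name is "scene" or "top" or "wrist"; returns a dict with "image" (384x512x3 uint8, blue, green, red), "fx", "fy", "cx", "cy" (pixels), "position" and "orientation" of the camera in the world. Camera axes: x right, y up, looking along -z (the intrinsics and any distortion apply to the point x, -y, -z); pixel columns grow to the right and rows downward; lengths in m; the calibration is good to about 2 mm. The wrist camera is an equidistant fisheye: a pixel r from the principal point sees the ray r / f radians off the axis. A picture is of the moment at which its call begins. There is no depth.
A pose or a line that the arm cannot do raises env.Unreachable and nothing moves.
- env.close_job(): hands the job in, once; it reports no verdict.
Trained networks look in a picture, given as the dict that the camera call returned (one of the last four; its "shot" number tells which), for a name from the list of things; names that differ only in an ending like _2 or _b are one class to them, and where a whole thing is asked for, a point or a joint stands for the part that bears it (a point fixed in the world has none). Each returns a list of dicts, best first, with "score" (0 to 1); they miss things now and then, are a little off and sometimes report something else, mostly with a low value. They report only what shows in the picture. A call takes as long as a camera call.
- env.search_frame(picture, thing): "xyz" ([x, y, z] in m, in world coordinates, good to about 4 mm: the middle of the surface that is visible of it).
- env.trace(picture, thing): "mask" (384x512 bool, what is visible of it).
The state is a dict: "clock": time; "joint_positions": joint angles; "qvel": joint speeds; "joint_torque": joint torques, N m; "position": TCP position; "tool_rot": TCP orientation; "force": force on the tool from outside, world axes, zero at the start; "wrist_torque": the same for the moment, N m; "opening": opening from 0.0 (shut) to 1.0 (fully open).
Only numpy, scipy, OpenCV 4.12 (cv2) and the standard library are available. Lean on these libraries where they do the work, as an engineer would, in place of code of your own. Each camera call takes 0.05 s, during which the arm holds its last target.

## Working session

There is one attempt and no reset: what is moved stays moved. The work goes in short steps, each a Python script; the robot and the scene stay as the last script left them, time stands still between calls to the robot, and variables do not carry over. Pictures are saved under pics/ and viewed, and the job is handed in when it is done.

```bash
mkdir -p pics; ls; cat > h.py <<'E'
import numpy as np, cv2
from scipy.spatial.transform import Rotation as R
def rot(o): return R.from_euler('xyz',o,degrees=True).as_matrix()
def save(f,n): cv2.imwrite('pics/'+n,f['image'])
def proj(f,P,fish=False):
    P=np.atleast_2d(P); c=(P-np.array(f['position']))@rot(f['orientation'])
    x,y,z=c[:,0],-c[:,1],-c[:,2]
    if fish:
        r=np.hypot(x,y);t=np.arctan2(r,z);s=np.where(r>1e-9,t/np.maximum(r,1e-9),1)
        return np.c_[f['cx']+f['fx']*x*s,f['cy']+f['fy']*y*s]
    return np.c_[f['cx']+f['fx']*x/z,f['cy']+f['fy']*y/z]
def ray(f,uv,fish=False):
    uv=np.atleast_2d(np.array(uv,float)); a=(uv[:,0]-f['cx'])/f['fx'];b=(uv[:,1]-f['cy'])/f['fy']
    if fish:
        t=np.hypot(a,b);s=np.where(t>1e-9,np.sin(t)/np.maximum(t,1e-9),1);d=np.c_[a*s,-b*s,-np.cos(t)]
    else: d=np.c_[a,-b,-np.ones_like(a)]
    d=d@rot(f['orientation']).T
    return np.array(f['position']),d/np.linalg.norm(d,axis=1)[:,None]
def atz(f,uv,z,fish=False):
    o,d=ray(f,uv,fish); return o+d*((z-o[2])/d[:,2])[:,None]
def tri(obs):
    A=np.zeros((3,3));b=np.zeros(3)
    for o,d in obs:
        M=np.eye(3)-np.outer(d,d);A+=M;b+=M@o
    return np.linalg.solve(A,b)
E
python3 - <<'E'
from workcell import env
from h import *
import json
s=env.read_state();print(s['clock'],s['position'],s['tool_rot'],s['opening'],s['force'])
for n in['scene','top','wrist']:
    f=env.grab_frame(n);save(f,n+'0.png');print(n,{k:(np.round(v,4).tolist() if k!='image' else 0) for k,v in f.items() if not isinstance(v,str)})
    for t in['blank_center','blank_eye','pattern_center','pattern_eye','flat_peg_foot','round_peg_foot','board','mat','mallet_center','gouge_center','stone_center']:
        r=env.search_frame(f,t);print(t,[(np.round(q['xyz'],3).tolist(),round(q['score'],2)) for q in r[:3]])
print(env.read_state()['clock'])
E
```

```text
pics
0.0 [0.2203755  0.58415821 0.19455096] [-8.98755568e+01  3.92601339e-03  1.59314984e+02] 0.9965902603841321 [-0.0647248  -0.69474903  0.76533077]
scene {'image': 0, 'fx': 369.4687, 'fy': 369.4687, 'cx': 253.7411, 'cy': 191.5074, 'position': [0.8328, -0.4391, 0.6003], 'orientation': [45.8002, 0.7943, 36.1583], 'shot': 1}
blank_center [([0.547, 0.203, 0.021], 0.64), ([0.574, 0.231, 0.007], 0.52)]
blank_eye [([0.551, 0.21, 0.022], 0.73)]
pattern_center [([0.52, 0.202, 0.044], 0.8), ([0.55, -0.252, 0.102], 0.47)]
pattern_eye [([0.52, 0.204, 0.034], 0.65)]
flat_peg_foot [([0.583, -0.184, 0.143], 0.87)]
round_peg_foot [([0.587, -0.28, 0.144], 0.64)]
board [([0.548, -0.253, 0.101], 0.84)]
mat [([0.577, 0.234, 0.009], 0.83), ([0.391, 0.222, 0.025], 0.6)]
mallet_center [([0.566, -0.016, 0.11], 0.91)]
gouge_center [([0.693, 0.222, 0.021], 0.96), ([0.389, 0.223, 0.027], 0.36)]
stone_center [([0.39, 0.223, 0.028], 0.88), ([0.55, 0.207, 0.026], 0.17)]
top {'image': 0, 'fx': 445.36, 'fy': 445.36, 'cx': 259.0016, 'cy': 187.265, 'position': [0.3434, -0.0175, 1.0368], 'orientation': [11.7175, -0
[... 301 characters left out ...]
155], 0.44)]
round_peg_foot [([0.683, 0.24, 0.016], 0.42)]
board []
mat [([0.384, 0.228, 0.025], 0.55)]
mallet_center [([0.543, -0.009, 0.118], 0.56)]
gouge_center [([0.684, 0.241, 0.019], 0.76), ([0.515, 0.209, 0.038], 0.55)]
stone_center [([0.386, 0.23, 0.024], 0.81)]
wrist {'image': 0, 'fx': 297.3186, 'fy': 297.3186, 'cx': 263.8935, 'cy': 189.1814, 'position': [0.294, 0.5574, 0.3844], 'orientation': [-16.3933, -0.0189, -110.7256], 'shot': 3}
blank_center [([0.359, 0.297, 0.024], 0.37)]
blank_eye []
pattern_center []
pattern_eye []
flat_peg_foot []
round_peg_foot []
board []
mat [([0.36, 0.299, 0.026], 0.44)]
mallet_center []
gouge_center []
stone_center [([0.356, 0.297, 0.025], 0.67)]
1.8
```

View pics/scene0.png

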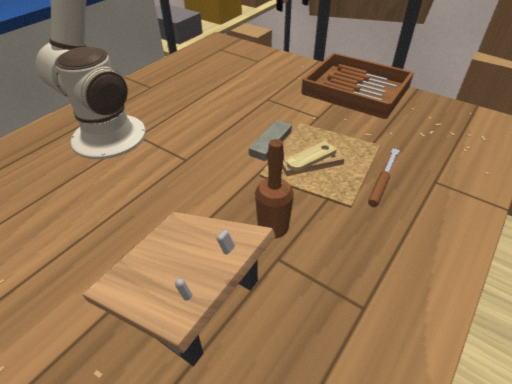

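View pics/top0.png

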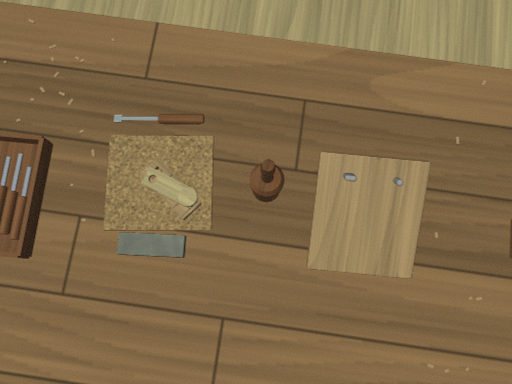

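View pics/wrist0.png

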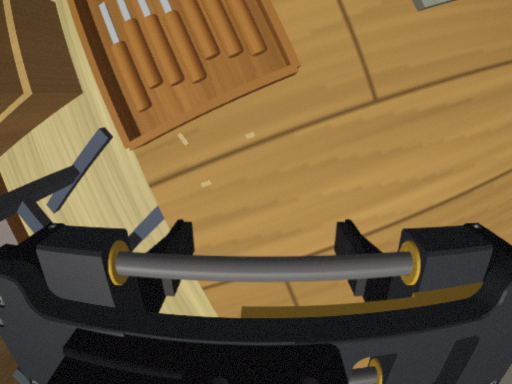

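```bash
python3 - <<'E'
from workcell import env
from h import *
f=env.grab_frame('top')
im=f['image'];
a=cv2.resize(im[125:240,95:225],None,fx=6,fy=5,interpolation=cv2.INTER_CUBIC)[:600,:800];cv2.imwrite('pics/c1.png',a)
e=atz(f,[[155,182],[193,198],[346,177],[398,181],[321,153],[428,162],[413,276],[309,267]],0.038)
print(e.round(3)); d=e[1]-e[0];h=np.arctan2(d[1],d[0]);print(np.degrees(h))
b=atz(f,[[321,153],[428,162]],0.142);print(b.round(4)); b2=atz(f,[[413,276],[309,267]],0.042);print(b2.round(4))
def eul(x,y): return R.from_matrix(np.c_[x,y,np.cross(x,y)]).as_euler('xyz',degrees=True)
for s in(1,-1):
  x=s*np.array([np.cos(h),np.sin(h),0]);o=eul(x,np.array([0,0,-1.]));print(o,env.inverse_kinematics([0.52,0.205,0.03],o))
  for yw in (0,):
    u=np.array([np.cos(.4),0,np.sin(.4)]);n=np.array([-np.sin(.4),0,np.cos(.4)]);o=eul(-s*u,-n)
    for y in(-.18,-.28):
      for dz in (0,.15): print(env.inverse_kinematics(np.array([0.55,y,0.11])+n*dz,o))
E
```

```text
[[ 0.527  0.245  0.038]
 [ 0.503  0.153  0.038]
 [ 0.602 -0.188  0.038]
 [ 0.609 -0.307  0.038]
 [ 0.65  -0.124  0.038]
 [ 0.665 -0.372  0.038]
 [ 0.4   -0.357  0.038]
 [ 0.387 -0.128  0.038]]
-104.69700453701309
[[ 0.6185 -0.1129  0.142 ]
 [ 0.6311 -0.3355  0.142 ]]
[[ 0.3998 -0.3554  0.042 ]
 [ 0.3866 -0.1271  0.042 ]]
[ -90.            0.         -104.69700454] [ 38.1281339   25.74536477 -20.7742496    0.         -43.48038564
 127.17486156]
[ -2.7504136   12.88871862 -30.33164695  -2.64280502 -23.90758197
  94.94992828]
[ -3.16936392  -1.50581188 -24.61428285  -1.77550058 -44.01840647
  94.19661815]
[-15.63476281  17.09504097 -20.53294429 -11.84237385 -30.75725342
 114.66880348]
[-17.55957561   4.26278233 -15.86011579  -9.05613457 -48.28034585
 112.30422251]
[-90.           0.          75.30299546] [ 3.81281339e+01  2.57453648e+01 -2.07742496e+01 -2.54444375e-14
 -4.34803856e+01 -5.28251384e+01]
[ -2.7504136   12.88871862 -30.33164695  -2.64280502 -23.90758197
 -85.05007172]
[ -3.16936392  -1.50581188 -24.61428285  -1.77550058 -44.01840647
 -85.80338185]
[-15.63476281  17.09504097 -20.53294429 -11.84237385 -30.75725342
 -65.33119652]
[-17.55957561   4.26278233 -15.86011579  -9.05613457 -48.28034585
 -67.69577749]
```

View pics/c1.png

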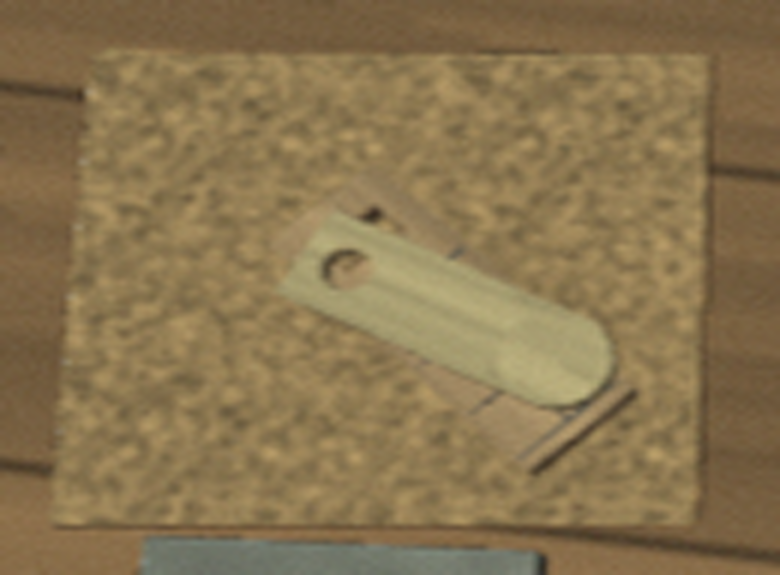

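```bash
cat >> h.py <<'E'
def eul(x,y):
    x=np.array(x,float);y=np.array(y,float); return R.from_matrix(np.c_[x,y,np.cross(x,y)]).as_euler('xyz',degrees=True)
def down(h):
    h=np.radians(h);return eul([np.cos(h),np.sin(h),0],[0,0,-1])
import pickle
def dump(f,n): pickle.dump({k:f[k] for k in('image','fx','fy','cx','cy','position','orientation')},open('pics/'+n+'.pkl','wb')); save(f,n+'.png')
def load(n): return pickle.load(open('pics/'+n+'.pkl','rb'))
E
python3 - <<'E'
from workcell import env
from h import *
for i,(p,h) in enumerate([([.50,.18,.22],-110),([.54,.22,.16],-110)]):
    env.goto(p,down(h)); f=env.grab_frame('wrist');dump(f,f'w{i}')
    print(env.read_state()['clock'],env.read_state()['position'],env.read_state()['tool_rot'])
    for t in['blank_center','blank_eye','pattern_center','pattern_eye']:
        r=env.search_frame(f,t);print(t,[(np.round(q['xyz'],3).tolist(),round(q['score'],2)) for q in r[:3]])
E
```

```text
3.9583 [0.49993862 0.18049104 0.21994002] [-9.00027271e+01  2.82798443e-03 -1.09971951e+02]
blank_center [([0.539, 0.227, 0.025], 0.87)]
blank_eye [([0.535, 0.224, 0.028], 0.76), ([0.52, 0.212, 0.042], 0.45)]
pattern_center [([0.517, 0.213, 0.037], 0.93), ([0.69, 0.238, 0.019], 0.58)]
pattern_eye [([0.52, 0.213, 0.04], 0.89)]
4.6333 [0.54016297 0.22002947 0.16019816] [-8.99809213e+01 -2.59342787e-02 -1.09974054e+02]
blank_center [([0.547, 0.231, 0.025], 0.63)]
blank_eye [([0.541, 0.229, 0.029], 0.76)]
pattern_center [([0.522, 0.214, 0.042], 0.78)]
pattern_eye [([0.524, 0.215, 0.037], 0.62)]
```

View pics/w0.png

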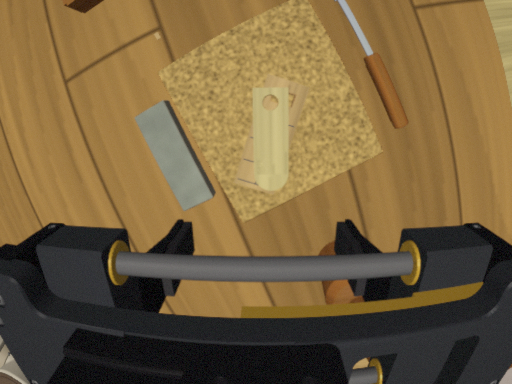

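View pics/w1.png

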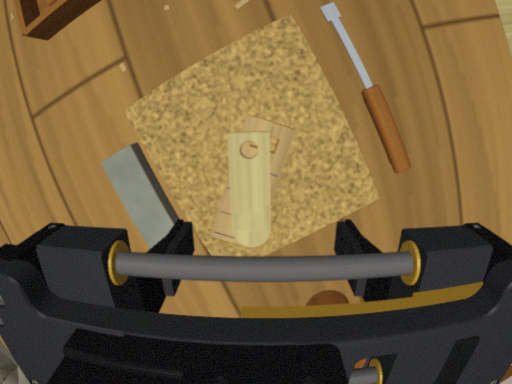

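```bash
cat >> h.py <<'E'
from scipy.optimize import least_squares
def rect(L0,L1,W,n=20):
    t=np.linspace(0,1,n)
    return np.r_[np.c_[L0+(L1-L0)*t,0*t-W],np.c_[0*t+L1,-W+2*W*t],np.c_[L1+(L0-L1)*t,0*t+W],np.c_[0*t+L0,W-2*W*t]]
def pat_outline():
    t=np.linspace(0,1,30);a=np.linspace(-np.pi/2,np.pi/2,30)
    return np.r_[np.c_[-.055+.11*t,0*t-.022],np.c_[.055+.022*np.cos(a),.022*np.sin(a)],np.c_[.055-.11*t,0*t+.022],np.c_[0*t-.055,.022-.044*t]]
def circ(c,r):
    a=np.linspace(0,2*np.pi,40,endpoint=False);return np.c_[c+r*np.cos(a),r*np.sin(a)]
def toW(p,q): # p=[x,y,yaw,z]
    c,s=np.cos(p[2]),np.sin(p[2]);return np.c_[p[0]+c*q[:,0]-s*q[:,1],p[1]+s*q[:,0]+c*q[:,1],np.full(len(q),p[3])]
E
python3 - <<'E'
from workcell import env
from h import *
fs=[];ms=[]
for i,(p,h) in enumerate([(None,0),([.50,.15,.16],-100),]):
    if p: env.goto(p,down(h))
    f=env.grab_frame('wrist');dump(f,f'v{i}')
    for t in['pattern_center','blank_center']:
        r=env.trace(f,t);print(t,[(q['score'],q['mask'].sum()) for q in r[:2]])
        np.save(f'pics/m_{t[:3]}{i}.npy',r[0]['mask'])
    im=f['image'].copy();m=np.load(f'pics/m_pat{i}.npy')
    im[m,2]=255;cv2.imwrite(f'pics/ov{i}.png',np.kron(im[60:260,150:350],np.ones((3,3,1),np.uint8)))
print(env.read_state()['clock'])
E
```

```text
pattern_center [(0.57, np.int64(4070))]
blank_center [(0.75, np.int64(2143))]
pattern_center [(0.56, np.int64(4726))]
blank_center [(0.74, np.int64(2642))]
5.55
```

View pics/ov0.png

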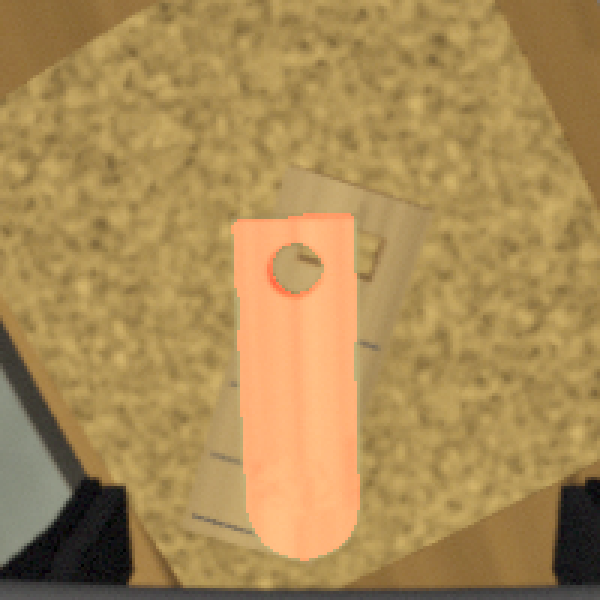

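View pics/ov1.png

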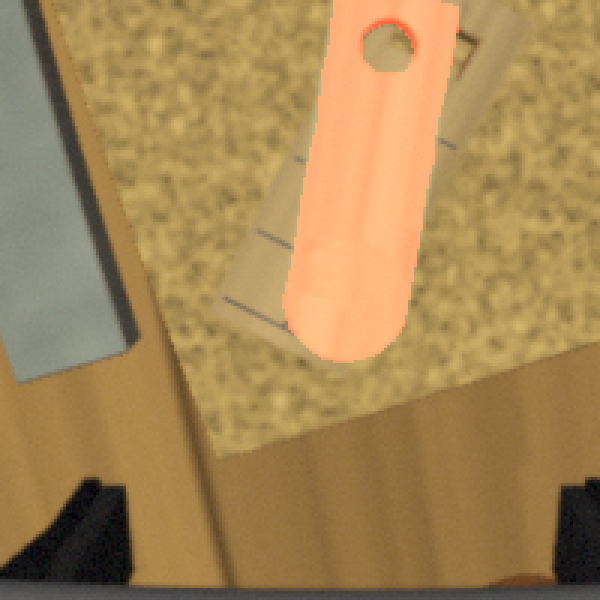

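```bash
cat >> h.py <<'E'
def hullfit(frames,masks,outline,th,p0,fish=True,fixz=None):
    """p=[x,y,yaw,ztop]; outer contour of mask vs hull of top+bottom outline"""
    cs=[]
    for m in masks:
        c,_=cv2.findContours(m.astype(np.uint8),cv2.RETR_EXTERNAL,cv2.CHAIN_APPROX_NONE)
        cs.append(max(c,key=cv2.contourArea)[:,0,:].astype(float))
    def res(p):
        if fixz is not None: p=np.r_[p[:3],fixz]
        out=[]
        for f,c in zip(frames,cs):
            P=toW(p,outline);Q=P.copy();Q[:,2]-=th
            h=cv2.convexHull(proj(f,np.r_[P,Q],fish).astype(np.float32))
            # contour pixels lie ~0.5 px inside the true edge
            out+= [cv2.pointPolygonTest(h,(float(a),float(b)),True)-0.5 for a,b in c]
        return np.clip(out,-3,3)
    r=least_squares(res,p0,x_scale=[.01,.01,.05,.01],diff_step=1e-3,loss='soft_l1')
    return r.x,np.sqrt(np.mean(res(r.x)**2))
E
python3 - <<'E'
from h import *
fs=[load('v0'),load('v1')];ms=[np.load(f'pics/m_pat{i}.npy') for i in(0,1)]
p0=[.517,.205,np.radians(-108),.038]
for a in([0,1],[0],[1]):
    for z in (None,.038): 
        x,e=hullfit([fs[i] for i in a],[ms[i] for i in a],pat_outline(),.012,p0,fixz=z);print(a,z,x.round(4),np.degrees(x[2]).round(2),e.round(2))
x,e=hullfit(fs,ms,pat_outline(),.012,p0,fixz=.038)
# eyes
for f in fs: print(proj(f,toW(np.r_[x[:3],.038],np.array([[-.036,0]])),True))
E
```

```text
[0, 1] None [ 0.5233  0.2186 -1.9084  0.0362] -109.34 0.67
[0, 1] 0.038 [ 0.5234  0.2188 -1.9086  0.038 ] -109.35 0.7
[0] None [ 0.5228  0.2182 -1.9019  0.0338] -108.97 0.61
[0] 0.038 [ 0.5234  0.2192 -1.9015  0.038 ] -108.95 0.74
[1] None [ 0.5235  0.2185 -1.9142  0.0373] -109.68 0.58
[1] 0.038 [ 0.5235  0.2185 -1.9143  0.038 ] -109.68 0.59
[[248.10843159 150.33375793]]
[[279.34792039  75.26672427]]
```

```bash
cat >> h.py <<'E'
def bframe(yaw):
    c,s=np.cos(yaw),np.sin(yaw);u=np.array([c*np.cos(.4),s*np.cos(.4),np.sin(.4)]);n=np.array([-c*np.sin(.4),-s*np.sin(.4),np.cos(.4)])
    return u,np.cross(n,u),n
E
python3 - <<'E'
from workcell import env
from h import *
u,v,n=bframe(np.radians(3.3)); o=eul(-u,-n); M=np.array([.586,-.23,.126])
p=np.array(env.read_state()['position']);env.move_straight(p+[0,0,.17],rate=.3)
for i,d in enumerate([-.06*u+.12*n,-.03*u+.05*v+.08*n]):
    env.goto(M+d,o);f=env.grab_frame('wrist');dump(f,f'b{i}')
    for t in['flat_peg_foot','round_peg_foot','board']:
        r=env.search_frame(f,t);print(t,[(np.round(q['xyz'],3).tolist(),round(q['score'],2)) for q in r[:3]])
        r=env.trace(f,t); print([(q['score'],q['mask'].sum()) for q in r[:2]])
        if r: np.save(f'pics/mb_{t[:3]}{i}.npy',r[0]['mask'])
print(env.read_state()['clock'])
E
```

```text
flat_peg_foot []
[(0.74, np.int64(292))]
round_peg_foot [([0.576, -0.276, 0.156], 0.61)]
[(0.52, np.int64(187))]
board [([0.539, -0.23, 0.106], 0.82)]
[(0.84, np.int64(35969))]
flat_peg_foot [([0.573, -0.18, 0.156], 0.55)]
[(0.72, np.int64(463))]
round_peg_foot [([0.515, 0.195, 0.035], 0.64), ([0.579, -0.274, 0.149], 0.57)]
[(0.72, np.int64(342))]
board [([0.555, -0.211, 0.11], 0.8)]
[(0.67, np.int64(34221)), (0.52, np.int64(3843))]
8.8583
```

View pics/b0.png

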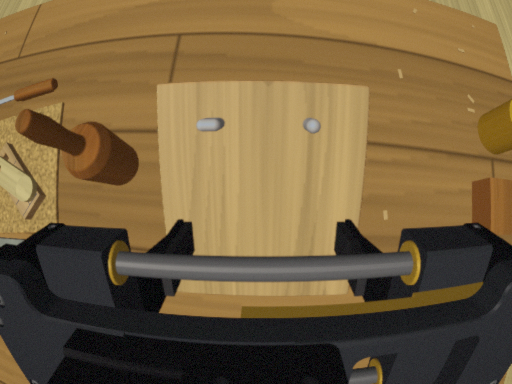

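View pics/b1.png

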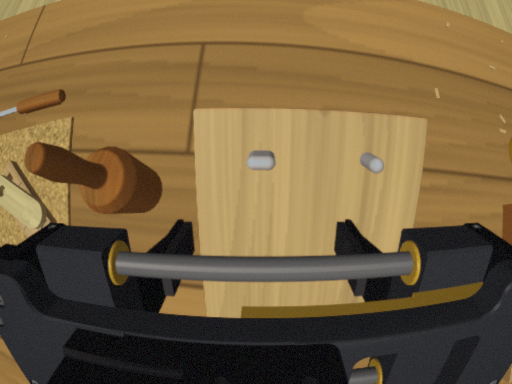

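```bash
cat > peg.py <<'E'
from h import *
fs=[load('b0'),load('b1')]
ms=[[np.load(f'pics/mb_{t}{i}.npy') for i in(0,1)] for t in('fla','rou')]
a=np.linspace(0,2*np.pi,40,endpoint=False)
circ0=np.c_[np.cos(a),np.sin(a)]
rectq=np.array([[-1,-1],[-1,1],[1,1],[1,-1]])*[.006,.012]
def sec(k,h):
    out=[]
    for hh,sh in((0,0),(.029,0),(.032,.0015),(.034,.004)):
        s=circ0*(.007-sh) if k else rectq-np.sign(rectq)*sh*np.array([1,1])
        out.append(np.c_[s,np.full(len(s),hh)])
    return np.vstack(out)
def model(p):
    yaw,x,y,z,d=p;u,v,n=bframe(yaw);F=np.array([x,y,z]);Rr=F-d*v
    return [(F,sec(0,0)),(Rr,sec(1,0))],(u,v,n)
def res(p):
    pr,(u,v,n)=model(p);out=[]
    for (F,s),mm in zip(pr,ms):
        P=F+s@np.array([u,v,n])
        for f,m in zip(fs,mm):
            h=cv2.convexHull(proj(f,P,True).astype(np.float32))
            c,_=cv2.findContours(m.astype(np.uint8),cv2.RETR_EXTERNAL,cv2.CHAIN_APPROX_NONE);c=max(c,key=cv2.contourArea)[:,0]
            out+=[cv2.pointPolygonTest(h,(float(q[0]),float(q[1])),True)-.5 for q in c]
    return np.array(out)
if __name__=='__main__':
    r=least_squares(res,[np.radians(3.3),.585,-.18,.126,.1],x_scale=[.05,.01,.01,.01,.01],diff_step=1e-3,loss='soft_l1')
    p=r.x;print(np.degrees(p[0]),p[1:].round(4),np.sqrt(np.mean(res(p)**2)));pr,_=model(p);print(pr[1][0])
    print('cov',np.sqrt(np.diag(np.linalg.inv(r.jac.T@r.jac))).round(5))
    for i in(0,1):
        im=fs[i]['image'].copy();big=cv2.resize(im[90:190,180:400],None,fx=3.5,fy=3.5,interpolation=cv2.INTER_NEAREST)
        for k,(F,s) in enumerate(pr):
            c,_=cv2.findContours(cv2.resize(ms[k][i][90:190,180:400].astype(np.uint8),None,fx=3.5,fy=3.5,interpolation=0),0,1);cv2.drawContours(big,c,-1,(0,0,255),1)
            h=cv2.convexHull(proj(fs[i],F+s@np.array(bframe(p[0])),True).astype(np.float32))
            cv2.polylines(big,[(((h-[180,90])+.5)*3.5).astype(int)],True,(0,255,0),1)
        cv2.imwrite(f'pics/pg{i}.png',big)
    np.save('peg.npy',p)
    for i in (0,1):
      m=np.load(f'pics/mb_boa{i}.npy')
      c,_=cv2.findContours(m.astype(np.uint8),0,1); 
    # board corners by click
    for F,uv in((fs[0],[[157,85],[368,86]]),(fs[1],[[194,110],[427,119]])):
        q=atz(F,uv,.142,True);d=q[0]-q[1];print('edge',q.round(4).tolist(),np.linalg.norm(d),np.degrees(np.arctan2(d[1],d[0]))-90)
E
python3 peg.py; python3 - <<'E'
import cv2,numpy as np
a=cv2.imread('pics/pg0.png');b=cv2.imread('pics/pg1.png');c=np.r_[a,b][:600];cv2.imwrite('pics/pg.png',np.r_[a[:300],b[:300]])
E
```

```text
2.6986247257909 [ 0.5845 -0.1755  0.1205  0.102 ] 0.957314497950833
[ 0.58929139 -0.27742849  0.12054231]
cov [0.00195 0.00027 0.00022 0.00094 0.00043]
edge [[0.6199, -0.1135, 0.142], [0.6315, -0.3378, 0.142]] 0.22458835492170498 2.9578535728656306
edge [[0.6201, -0.1131, 0.142], [0.6309, -0.3381, 0.142]] 0.22518766662681067 2.748190395752374
```

View pics/pg.png

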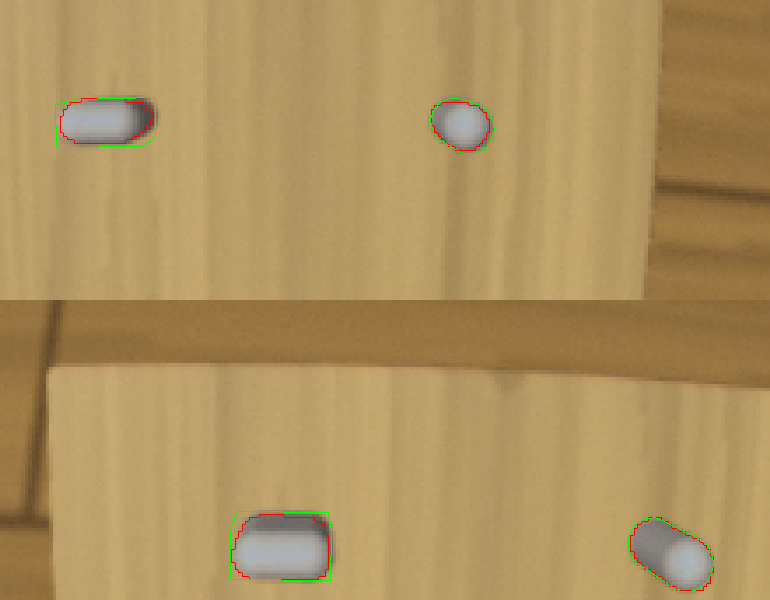

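```bash
python3 - <<'E'
s=open('peg.py').read()
s=s.replace("rectq-np.sign(rectq)*sh*np.array([1,1])","circ0*(.006-sh)+np.sign(circ0[:,1:])*[0,.006]")
s=s.replace("diff_step=1e-3,loss='soft_l1')","diff_step=1e-4,loss='soft_l1')")
open('peg.py','w').write(s)
E
python3 peg.py
python3 - <<'E'
from peg import *
p=np.load('peg.npy')
for z in(.1205,.1235,.1261):
    r=least_squares(lambda q:res([q[0],q[1],q[2],z,q[3]]),[p[0],p[1],p[2],p[4]],x_scale=[.05,.01,.01,.01],diff_step=1e-4,loss='soft_l1');print(z,r.x.round(4),r.cost,np.degrees(r.x[0]))
E
```

```text
2.711448689506325 [ 0.5839 -0.1757  0.1226  0.1013] 0.6264715173837561
[ 0.58871838 -0.27679949  0.12262817]
cov [0.00188 0.00025 0.00018 0.00086 0.00039]
edge [[0.6199, -0.1135, 0.142], [0.6315, -0.3378, 0.142]] 0.22458835492170498 2.9578535728656306
edge [[0.6201, -0.1131, 0.142], [0.6309, -0.3381, 0.142]] 0.22518766662681067 2.748190395752374
0.1205 [ 0.0474  0.5845 -0.1755  0.102 ] 41.0787634150873 2.7152195167141633
0.1235 [ 0.0474  0.5837 -0.1757  0.1009] 38.7137406805068 2.7144401521797517
0.1261 [ 0.0477  0.583  -0.1758  0.1   ] 45.57677762332813 2.7322032893230324
```

```bash
python3 - <<'E'
from workcell import env
from h import *
p=np.array(env.read_state()['position']);u,v,n=bframe(np.radians(2.71))
env.move_straight(p+[-.02,0,.17],rate=.3)
o=down(-109.4);c=np.array([.5234,.2187,0])
env.goto(c+[0,0,.33],o); env.gripper_to(.70)
env.move_straight(c+[0,0,.06],rate=.2)
f=env.grab_frame('wrist');dump(f,'g0')
hit=env.move_straight(c+[0,0,.029],rate=.05,force_limit=6);print(hit,env.read_state()['position'],env.read_state()['force'])
env.gripper_to(0,20);s=env.read_state();print(s['opening']*87,s['force'],s['clock'])
env.move_straight(c+[0,0,.05],rate=.05)
f=env.grab_frame('wrist');dump(f,'g1')
env.move_straight(c+[0,0,.33],rate=.25)
f=env.grab_frame('wrist');dump(f,'g2')
r=env.trace(f,'pattern_center');print([(q['score'],q['mask'].sum()) for q in r[:2]]);np.save('pics/mg2.npy',r[0]['mask'])
for t in['blank_center','blank_eye']:
    r=env.trace(f,t);print([(q['score'],q['mask'].sum()) for q in r[:2]])
s=env.read_state();print(s['opening']*87,s['position'],s['clock'])
E
```

```text
False [0.52360494 0.21880031 0.02901088] [ 0.42911102 -0.58691262  0.7181556 ]
-0.062853966398134 [0.32440362 0.10280278 0.50727596] 15.3583
[(0.64, np.int64(2033))]
[(0.9, np.int64(1155)), (0.39, np.int64(2018))]
[(0.59, np.int64(990))]
0.8685233560056367 [0.52311171 0.21849754 0.32882101] 17.4417
```

View pics/g0.png

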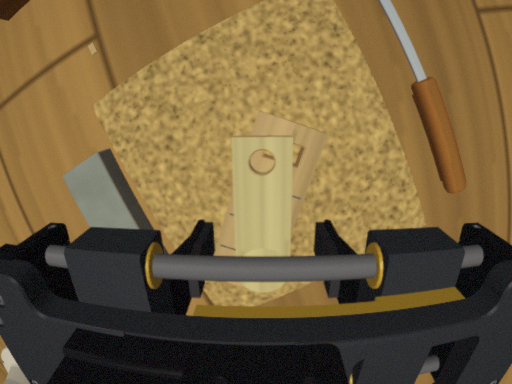

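View pics/g2.png

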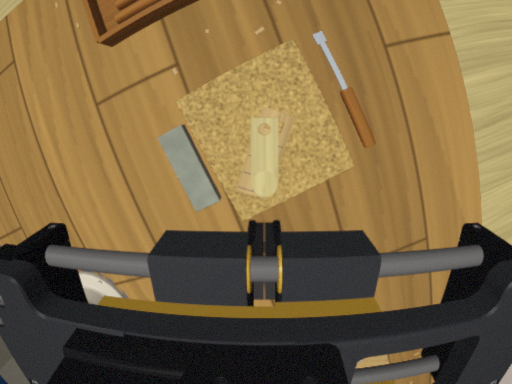

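```bash
python3 - <<'E'
from h import *
a=[load(k)['image'][110:300,150:360] for k in('g1','g0','g2')]
cv2.imwrite('pics/cmp.png',cv2.resize(np.hstack(a[:2]),None,fx=1.9,fy=1.9)); cv2.imwrite('pics/cmp2.png',cv2.resize(a[2],None,fx=3,fy=3))
f=load('g2');m=np.load('pics/mg2.npy')
p0=[.523,.2187,np.radians(-109.4),.038];print(hullfit([f],[m],pat_outline(),.012,p0,fixz=.038))
E
```

```text
(array([ 0.52301272,  0.21915627, -1.90777244,  0.038     ]), np.float64(0.4099316032221679))
```

View pics/cmp.png

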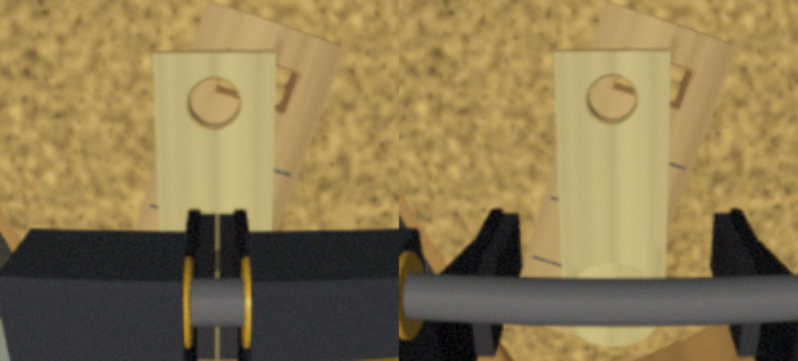

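View pics/cmp2.png

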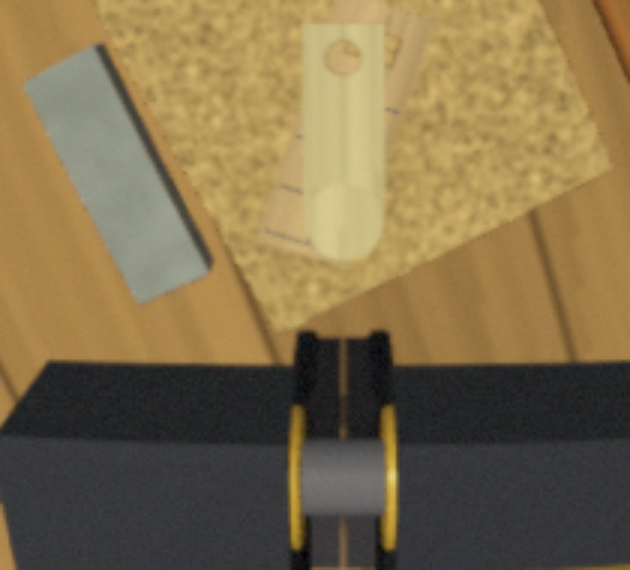

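```bash
python3 - <<'E'
from h import *
from workcell import env
s=env.read_state();f=load('g2');T=rot(s['tool_rot']);P=np.array(s['position'])
for d in(0,-.01,-.019,-.03,-.05):
    for x in(0,-.0095): print(d,x,proj(f,P+T@np.array([x,d,0]),True).round(1))
C=np.array(f['position']);print('cam in tool',(T.T@(C-P)).round(4))
E
```

```text
0 0 [[263.4 220.3]]
0 -0.0095 [[263.4 207.3]]
-0.01 0 [[263.3 226.2]]
-0.01 -0.0095 [[263.3 212.6]]
-0.019 0 [[263.3 231.9]]
-0.019 -0.0095 [[263.3 217.8]]
-0.03 0 [[263.2 239.6]]
-0.03 -0.0095 [[263.2 224.9]]
-0.05 0 [[263.1 256.2]]
-0.05 -0.0095 [[263.1 240.2]]
cam in tool [-0.0777 -0.1882  0.0006]
```

```bash
python3 - <<'E'
from h import *
from workcell import env
f=load('g0')
o,d=ray(f,[[212.6,220.5],[315,220.5]],True)
k=.0609/np.linalg.norm(d[0]-d[1]);m=o+k*d.mean(0)
T=rot(down(-109.4));P=np.array([.5234,.2187,.06]);print('tip mid in tool',(T.T@(m-P)).round(4),k)
g=load('g2');print(atz(g,[[222,110],[215,100],[180,104],[297,44],[352,162],[245,219]],.008,True).round(3))
E
```

```text
tip mid in tool [-0.0113 -0.0277  0.0011] 0.1780299711061569
[[0.478 0.306 0.008]
 [0.473 0.327 0.008]
 [0.413 0.343 0.008]
 [0.636 0.372 0.008]
 [0.664 0.145 0.008]
 [0.446 0.107 0.008]]
```

```bash
python3 - <<'E'
from h import *
from workcell import env
o=down(-109.4);c=np.array([.478,.306,0])
env.move_straight(c+[0,0,.05],rate=.25)
s=env.read_state();print(s['force'])
hit=env.move_straight(c+[0,0,-.004],rate=.03,force_limit=4);s=env.read_state();print(hit,s['position'],s['force'])
env.move_straight(c+[0,0,.05],rate=.2);print(env.read_state()['clock'])
E
```

```text
[0.46182304 0.33482932 0.42178391]
False [ 0.47808268  0.30610299 -0.00382939] [-0.41074089 -0.07434002 -0.34782625]
21.1417
```

```bash
python3 - <<'E'
from h import *
from workcell import env
c=np.array([.478,.306,0])
env.move_straight(c+[0,0,.0],rate=.2)
hit=env.move_straight(c+[0,0,-.035],rate=.03,force_limit=4);s=env.read_state();print(hit,s['position'],s['force'])
f=env.grab_frame('wrist');dump(f,'t0')
env.move_straight(c+[0,0,.04],rate=.25);print(env.read_state()['clock'])
E
```

```text
True [ 0.47807816  0.30606137 -0.01843726] [-0.66282892 -0.34560451  4.58256399]
22.675
```

View pics/t0.png

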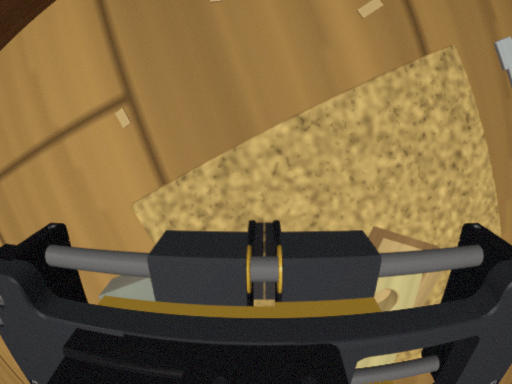

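```bash
python3 - <<'E'
from h import *
from workcell import env
o=down(-109.3);c=np.array([.5232,.2189,0])
env.gripper_to(.68)
env.move_straight(c+[0,0,.04],o,rate=.2)
hit=env.move_straight(c+[0,0,.0022],rate=.08,force_limit=6);print(hit,env.read_state()['position'],env.read_state()['force'])
env.gripper_to(0,25);s=env.read_state();print(s['opening']*87,s['force'],s['clock'])
env.move_straight(c+[0,0,.05],rate=.1)
f=env.grab_frame('wrist');dump(f,'k1')
s=env.read_state();print(s['opening']*87,s['force'],s['clock'])
E
```

```text
False [0.52329088 0.2192663  0.00217873] [ 0.93559816 -0.62006531  0.43363638]
43.767696173690744 [-1.14137202  0.11313535  2.90246846] 25.5583
43.4495412733374 [ 0.2853036   0.1008011  -1.02418577] 26.2333
```

View pics/k1.png

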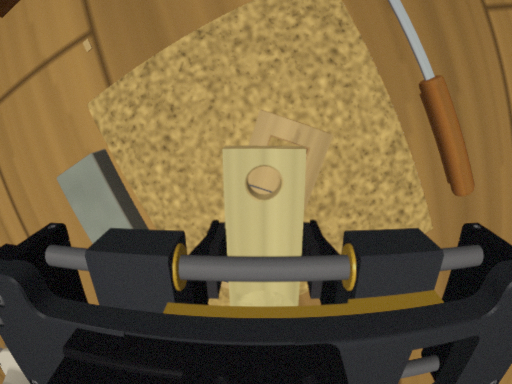

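```bash
python3 - <<'E'
from h import *
from workcell import env
f=env.grab_frame('wrist');dump(f,'k2')
r=env.trace(f,'pattern_center');print([(q['score'],q['mask'].sum()) for q in r[:2]]);m=r[0]['mask'];np.save('pics/mk2.npy',m)
s=env.read_state();T=rot(s['tool_rot']);P=np.array(s['position'])
big=cv2.resize(f['image'][135:235,210:320],None,fx=5,fy=5,interpolation=cv2.INTER_CUBIC)
d=-.0358
for x,col in((-.036,(0,0,255)),(-.038,(0,255,0))):
  a=np.linspace(0,2*np.pi,60)
  q=np.c_[x+.0095*np.cos(a),0*a+d,.0095*np.sin(a)]
  uv=proj(f,P+q@T.T,True);cv2.polylines(big,[(((uv-[210,135])+.5)*5).astype(int)],True,col,1)
  q=np.array([[x-.019,d,-.022],[x-.019,d,.022],[x+.03,d,.022],[x+.03,d,-.022]])
  uv=proj(f,P+q@T.T,True);cv2.polylines(big,[(((uv-[210,135])+.5)*5).astype(int)],True,col,1)
cv2.imwrite('pics/k2c.png',big)
E
```

```text
[(0.71, np.int64(9868))]
```

View pics/k2c.png

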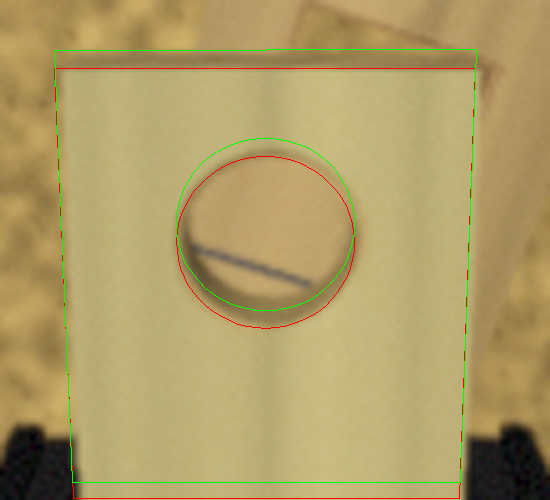

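```bash
cat >> h.py <<'E'
YAW=np.radians(2.72);U,V,N=bframe(YAW);FLAT=np.array([.5833,-.1757,.125]);ROUND=FLAT-.1004*V;OB=eul(-U,-N)
E
python3 - <<'E'
from h import *
from workcell import env
p=np.array(env.read_state()['position'])
env.move_straight([p[0],p[1],.33],rate=.3)
tgt=lambda h:ROUND+h*N-.036*U-.0238*N
env.goto(tgt(.2),OB);env.move_straight(tgt(.06),rate=.2);env.dwell(.2)
f=env.grab_frame('wrist');dump(f,'r1')
s=env.read_state();print(s['clock'],s['position'],tgt(.06),s['force'],s['opening']*87)
big=cv2.resize(f['image'][100:240,180:340],None,fx=4,fy=4,interpolation=cv2.INTER_CUBIC)
a=np.linspace(0,2*np.pi,40)
for h in(0,.029):
    q=ROUND+h*N+.007*np.cos(a)[:,None]*U+.007*np.sin(a)[:,None]*V
    cv2.polylines(big,[((proj(f,q,True)-[180,100]+.5)*4).astype(int)],True,(0,255,0),1)
cv2.imwrite('pics/r1c.png',big)
E
```

```text
30.3583 [ 0.54112369 -0.27846264  0.14574465] [ 0.54086259 -0.27822939  0.14432335] [-0.43164219 -0.42146363 -0.20225301] 43.253131131197215
```

View pics/r1c.png

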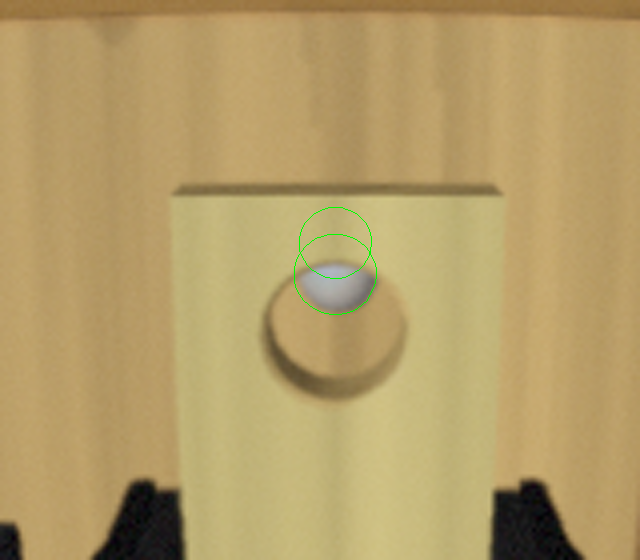

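View pics/r1.png

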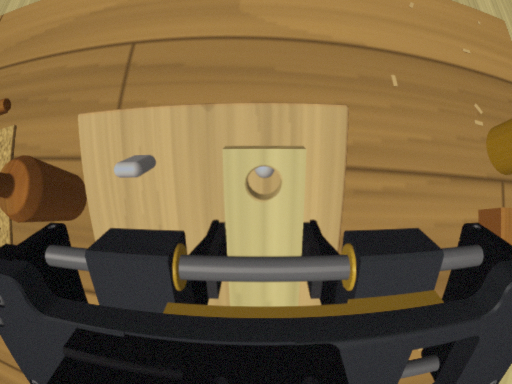

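```bash
python3 - <<'E'
from h import *
from workcell import env
tgt=lambda h:ROUND+h*N-.036*U-.0238*N
hit=env.move_straight(tgt(.01),rate=.06,force_limit=6);s=env.read_state();print(hit,s['clock'],((np.array(s['position'])-tgt(0))@np.array([U,V,N]).T).round(4),s['force'])
f=env.grab_frame('wrist');dump(f,'r2')
if not hit:
    hit=env.move_straight(tgt(-.004),rate=.03,force_limit=6);s=env.read_state();print(hit,s['clock'],((np.array(s['position'])-tgt(0))@np.array([U,V,N]).T).round(4),s['force'],s['opening']*87)
    f=env.grab_frame('wrist');dump(f,'r3')
    cv2.imwrite('pics/r3c.png',cv2.resize(f['image'][100:240,180:340],None,fx=4,fy=4,interpolation=cv2.INTER_CUBIC))
E
```

```text
False 31.3417 [ 0.0003 -0.0001  0.0103] [-0.45525067 -0.3762025   0.41739075]
True 31.7917 [ 0.0003 -0.0001 -0.0005] [-0.80865773  0.52597277  2.40668614] 43.65834562001156
```

View pics/r3c.png

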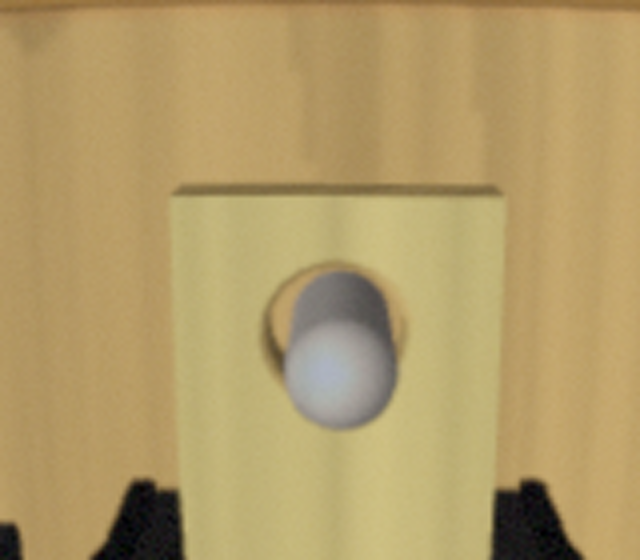

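```bash
python3 - <<'E'
from h import *
from workcell import env
p=np.array(env.read_state()['position'])
hit=env.move_straight(p-.0026*U+.0003*N,rate=.02,force_limit=5);print(hit,env.read_state()['force'])
env.gripper_to(.64);env.dwell(.2)
p=np.array(env.read_state()['position']);env.move_straight(p+.08*N,rate=.15);env.dwell(.1)
f=env.grab_frame('wrist');dump(f,'r4');print(env.read_state()['clock'])
env.move_straight(p+.17*N-.03*U,rate=.3)
c=np.array([.54,.24,0]);env.goto([.50,.16,.20],down(-125))
f=env.grab_frame('wrist');dump(f,'q0');r=env.trace(f,'blank_center');np.save('pics/mq0.npy',r[0]['mask']);print(r[0]['score'],r[0]['mask'].sum())
env.goto([.52,.19,.13],down(-125))
f=env.grab_frame('wrist');dump(f,'q1');r=env.trace(f,'blank_center');np.save('pics/mq1.npy',r[0]['mask']);print(r[0]['score'],r[0]['mask'].sum())
print(env.read_state()['clock'])
fs=[load('q0'),load('q1')];ms=[np.load(f'pics/mq{i}.npy') for i in(0,1)]
p0=[.54,.23,np.radians(-128),.026]
for a in([0,1],[0],[1]):
  for z in(None,.026):
    x,e=hullfit([fs[i] for i in a],[ms[i] for i in a],rect(-.075,.075,.028),.018,p0,fixz=z);print(a,x.round(4),np.degrees(x[2]).round(2),e.round(2))
E
```

```text
False [-0.27834555 -0.51976713 -0.499657  ]
33.6833
0.56 5264
0.62 7335
36.4
[0, 1] [ 0.5211  0.2126 -2.2287  0.0238] -127.7 0.5
[0, 1] [ 0.5213  0.2127 -2.2289  0.026 ] -127.71 0.58
[0] [ 0.5213  0.2127 -2.2306  0.026 ] -127.8 0.45
[0] [ 0.5213  0.2127 -2.2306  0.026 ] -127.8 0.45
[1] [ 0.576   0.3059 -2.2301  0.253 ] -127.78 2.42
[1] [ 0.5199  0.2644 -3.135   0.026 ] -179.62 2.96
```

View pics/r4.png

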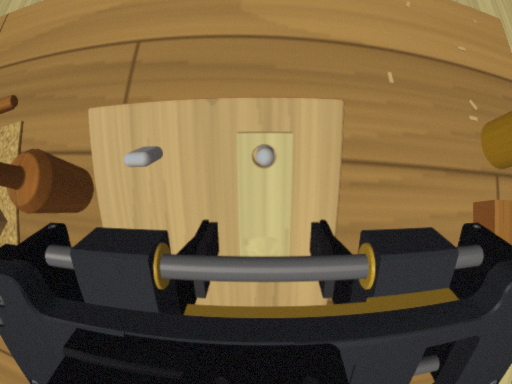

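View pics/q1.png

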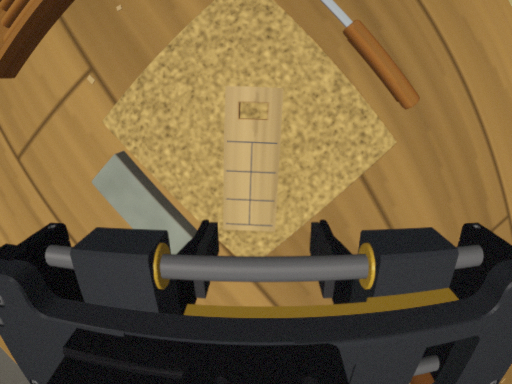

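```bash
python3 - <<'E'
from h import *
from workcell import env
o=down(-127.75);c=np.array([.5213,.2127,0])
env.gripper_to(.83)
env.move_straight(c+[0,0,.05],o,rate=.2)
hit=env.move_straight(c+[0,0,-.0144],rate=.08,force_limit=6);print(hit,env.read_state()['position'],env.read_state()['force'])
env.gripper_to(0,30);s=env.read_state();print(s['opening']*87,s['force'],s['clock'])
env.move_straight(c+[0,0,.05],rate=.1);env.dwell(.1)
f=env.grab_frame('wrist');dump(f,'k3');s=env.read_state();T=rot(s['tool_rot']);P=np.array(s['position'])
print(s['opening']*87,s['force'],s['clock'])
big=cv2.resize(f['image'][115:235,190:330],None,fx=4,fy=4,interpolation=cv2.INTER_CUBIC)
d=-.0224-.018;x=-.051
for q in(rect(-.075,.03,.028,2),np.array([[-1,-1],[-1,1],[1,1],[1,-1]])*[.00825,.01425]+[x,0]):
  q=np.c_[q[:,0],0*q[:,0]+d,q[:,1]]
  uv=proj(f,P+q@T.T,True);cv2.polylines(big,[(((uv-[190,115])+.5)*4).astype(int)],True,(0,0,255),1)
cv2.imwrite('pics/k3c.png',big)
E
```

```text
False [ 0.52175709  0.21299409 -0.01392848] [-0.83842104 -0.91335117  0.23279782]
55.51531347206105 [0.05280196 0.63194091 2.77463178] 39.0083
55.809698230615204 [-0.79205657  0.07589366 -0.0295911 ] 39.95
```

View pics/k3c.png

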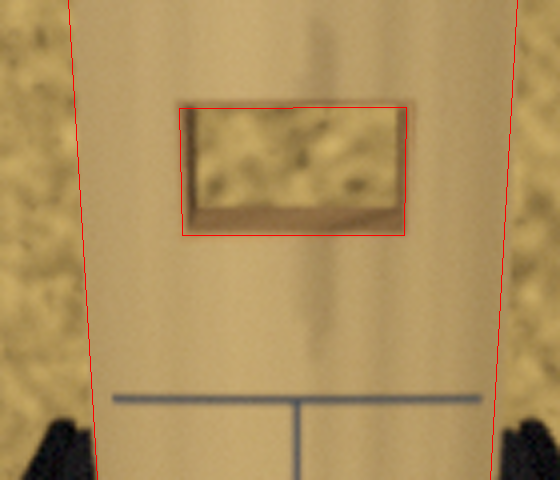

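```bash
python3 - <<'E'
from h import *
from workcell import env
p=np.array(env.read_state()['position'])
env.move_straight([p[0],p[1],.33],rate=.3)
tgt=lambda h:FLAT+h*N-.051*U-.0224*N
env.goto(tgt(.2),OB);env.move_straight(tgt(.06),rate=.2);env.dwell(.2)
f=env.grab_frame('wrist');dump(f,'e1')
s=env.read_state();print(s['clock'],((np.array(s['position'])-tgt(0))@np.array([U,V,N]).T).round(4),s['force'],s['opening']*87)
big=cv2.resize(f['image'][60:240,170:350],None,fx=3.3,fy=3.3,interpolation=cv2.INTER_CUBIC)
a=np.linspace(0,2*np.pi,40)
for h in(0,.029):
    q=FLAT+h*N+.006*np.cos(a)[:,None]*U+(.006*np.sin(a)+.006*np.sign(np.sin(a)))[:,None]*V
    cv2.polylines(big,[((proj(f,q,True)-[170,60]+.5)*3.3).astype(int)],True,(0,255,0),1)
cv2.imwrite('pics/e1c.png',big)
E
```

```text
43.6333 [ 0.0008 -0.0001  0.0611] [ 0.84816056  0.34827278 -0.86005141] 55.85626309672805
```

View pics/e1c.png

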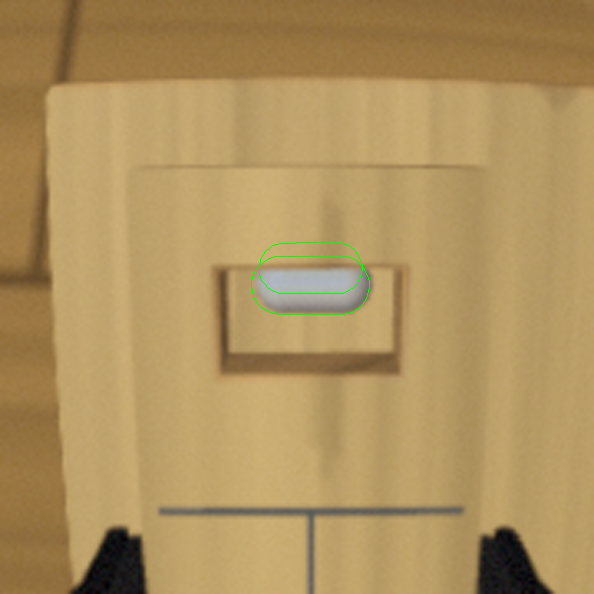

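View pics/e1.png

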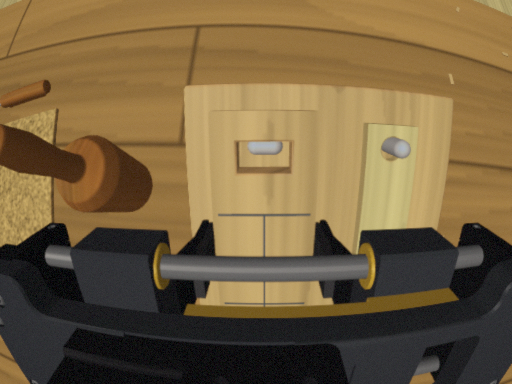

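```bash
python3 - <<'E'
from h import *
from workcell import env
tgt=lambda h:FLAT+h*N-.051*U-.0224*N
def rep(hit):
    s=env.read_state();print(hit,s['clock'],((np.array(s['position'])-tgt(0))@np.array([U,V,N]).T).round(4),np.round(s['force'],2),s['opening']*87)
hit=env.move_straight(tgt(.01),rate=.06,force_limit=6);rep(hit)
if not hit:
    hit=env.move_straight(tgt(-.004),rate=.03,force_limit=6);rep(hit)
f=env.grab_frame('wrist');dump(f,'e3')
cv2.imwrite('pics/e3c.png',cv2.resize(f['image'][60:240,170:350],None,fx=3.3,fy=3.3,interpolation=cv2.INTER_CUBIC))
E
```

```text
False 44.6167 [ 0.0003 -0.      0.0102] [-0.03  1.42 -1.83] 55.66739799155281
True 45.0167 [ 0.0003 -0.     -0.0005] [-0.16 -0.71  2.6 ] 55.68115413603553
```

View pics/e3c.png

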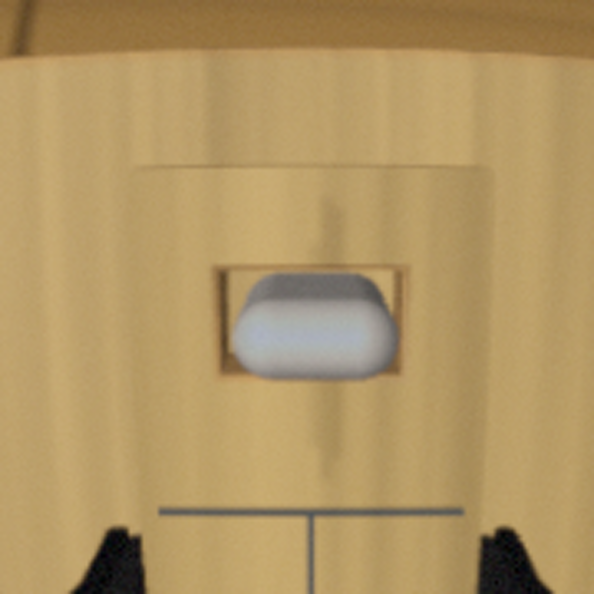

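Seated on the board with the peg through the slot. Slide down, release, retreat and check.

```bash
python3 - <<'E'
from h import *
from workcell import env
p=np.array(env.read_state()['position'])
hit=env.move_straight(p-.0023*U+.0003*N,rate=.02,force_limit=5);print(hit,env.read_state()['force'])
env.gripper_to(.76);env.dwell(.2)
p=np.array(env.read_state()['position']);env.move_straight(p+.10*N,rate=.15)
env.move_straight(p+.16*N-.04*U-.04*V,rate=.25);env.dwell(.2)
f=env.grab_frame('wrist');dump(f,'z0')
for t,o,th in(('pattern_center',pat_outline(),.012),('blank_center',rect(-.075,.075,.028),.018)):
    r=env.trace(f,t);print(t,[(q['score'],q['mask'].sum()) for q in r[:2]])
for n in('scene','top'):
    g=env.grab_frame(n);dump(g,'z'+n)
    for t in('mallet_center','gouge_center','stone_center'):
        r=env.search_frame(g,t);print(t,[(np.round(q['xyz'],3).tolist(),round(q['score'],2)) for q in r[:1]])
print(env.read_state()['clock'])
E
```

```text
False [-0.0474873   0.22069346 -0.91166702]
pattern_center [(0.59, np.int64(4711))]
blank_center [(0.65, np.int64(6969))]
mallet_center []
gouge_center [([0.692, 0.226, 0.018], 0.9)]
stone_center [([0.388, 0.22, 0.026], 0.66)]
mallet_center [([0.541, -0.011, 0.114], 0.7)]
gouge_center [([0.683, 0.24, 0.015], 0.69)]
stone_center [([0.383, 0.23, 0.022], 0.76)]
48.1
```

View pics/z0.png

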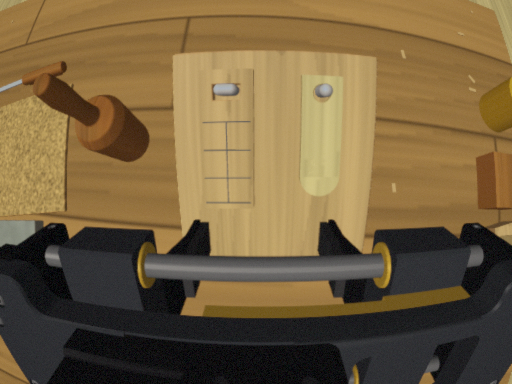

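View pics/zscene.png

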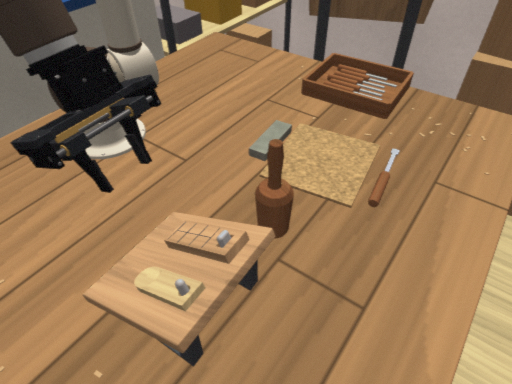

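Both pieces lie flat with their pegs through the eyes: the blank is at about (227,90)–(227,205) and the pattern at (323,90)–(321,193), both straight down the slope. The mallet, gouge and stone haven't moved.

```bash
python3 - <<'E'
from workcell import env
env.close_job();print('done')
E
```

```text
the job is handed in; nothing more can be done
done
```

I hung the plywood pattern on the round peg first, then the lime-wood blank on the flat-sided peg. I handed the job in just after the last check, at about 48 s of the 72 s.

**Last checks:** The final wrist and scene pictures show both pieces flat on the board, marked or upper face outward. Each peg is through its eye and both pieces hang straight down the slope. The gripper is well clear. Both pieces met the board within 1 mm of the expected height, with only a few newtons of contact force.

**Things left alone:** In the last top and scene pictures the gouge and stone were found within about 5 mm of where they started, which is about what the detector can resolve. The mallet was found in place in the top picture. The detector missed it in the scene picture, though it is plainly standing there.

**What failed or disagreed:**
- **First grasp missed:** The first attempt on the pattern closed above it without moving it. A touch on bare mat, along with the wrist picture, showed the fingertips end about 26 mm short of the stated tool point. I corrected for this and the second grasp held.
- **Measured heights:** The wrist camera put heights about 2 to 3 mm below the stated ones. I allowed for this and lowered each piece until it touched.
- **Blank fit:** One single-view fit of the blank's position failed, so I used the fit from both views. It agreed with the other single-view fit and with the picture once the blank was gripped.

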